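# Dial the code of the drug box and slide it open

## Task

Open the drug lock box on the bench: roll its three dotted thumbwheels, one wheel at a time, so that three dots face up on the left wheel, five on the middle one and two on the right one, each centred at the red index lines; then slide the blue lid to the left as far as it goes and leave it open with the code still set. Work by feel and lightly: the wheels ride on springs at differing heights, and nothing on the box should be pressed with more than about 15 N. Leave the other things on the bench where they are.

Things in the scene. Friction and masses are not known exactly. Their poses are not given: they have to be found in the camera images.
- code_box: grey lock box screwed to the bench, 174 x 174 mm, deck (top) 70 mm up. Origin: centre of the underside; its x points from its front (three black wheels in the deck) to its back, its y left, z up. Back right: a compartment under the blue lid; back left: solid block. Guide rails along y at x -8 and +83 mm rise 7 mm above the deck
- slot_l (a point): centre of the left wheel's slot (52 x 20 mm) at deck height, over its axle: box x -45, y +32, z 70 mm. The crest stands 8 to 20 mm above this point, differently for each wheel and start: not reported, to be felt. Each wheel is sprung, 4 N/mm with 2 N preload, and bottoms after 6 mm. A fingertip pressed on the crest with 5 to 10 N and drawn along the box's x rolls it; under 4 N it slips
- slot_m (a point): the same for the middle wheel: box x -45, y 0, z 70 mm (wheels are 32 mm apart, with 16 mm between them)
- slot_r (a point): the same for the right wheel: box x -45, y -32, z 70 mm
- wheel_l (a joint): left wheel, 44 mm in diameter, 16 mm wide, axle along the box's y, turns endlessly; six faces with 1 to 6 white dots like a die. n dots are at the crest at (n-1) x 1.047 rad (or whole turns of 6.283 off); the value grows as the crest rolls toward the box's +x. Code: 3 dots = 2.094 rad, within 0.15 rad. Needs about 3 N along the rim; stays where it is left
- wheel_m (a joint): middle wheel, 44 mm in diameter, 16 mm wide, axle along the box's y, turns endlessly; six faces with 1 to 6 white dots like a die. n dots are at the crest at (n-1) x 1.047 rad (or whole turns of 6.283 off); the value grows as the crest rolls toward the box's +x. Code: 5 dots = 4.189 rad, within 0.15 rad. Needs about 3 N along the rim; stays where it is left
- wheel_r (a joint): right wheel, 44 mm in diameter, 16 mm wide, axle along the box's y, turns endlessly; six faces with 1 to 6 white dots like a die. n dots are at the crest at (n-1) x 1.047 rad (or whole turns of 6.283 off); the value grows as the crest rolls toward the box's +x. Code: 2 dots = 1.047 rad, within 0.15 rad. Needs about 3 N along the rim; stays where it is left
- lid_fin (a point): centre of the top of the black fin on the blue lid: 46 mm along the box's x, 12 mm thick along y, its top 27.5 mm above the deck, at box x 37.5, y -42.5 mm when shut. The lid is 84 x 83 mm, its top 4.5 mm above the deck. Push the fin's right side toward the box's +y, or pinch the fin
- lid (a joint): travel of the lid along the box's +y (left), m: 0 shut, 0.064 at its stop, open from 0.057. It slides with about 2.5 N. Lock blades stop it after about 7 mm unless all three wheels are within about 0.15 rad of the code; between 0.007 and 0.057 the blades run in the wheels' gates
- bench_timer: white timer, 62 x 64 x 18 mm, a bystander
- gauze_pack: white pack of gauze, 54 x 54 x 15 mm, a bystander
- marker: black and white marker pen, 135 mm long, a bystander
- vial_saline: glass vial with a blue cap, 24 mm thick, 53 mm tall, a bystander
- tape_roll: roll of white tape, 47 mm across, 25 mm high, a bystander

How it is judged (in metres and radians):
On the way, in this order (a step that is already met when the one before it is completed fails the run):
1. all three wheels show the code (within 0.15 rad) with the lid still shut ((value of joint wheel_l between -4.3388 and -4.0388 rad or value of joint wheel_l between 1.9444 and 2.2444 rad or value of joint wheel_l between 8.2276 and 8.5276 rad) and (value of joint wheel_m between -2.2444 and -1.9444 rad or value of joint wheel_m between 4.0388 and 4.3388 rad or value of joint wheel_m between 10.322 and 10.622 rad) and (value of joint wheel_r between -5.386 and -5.086 rad or value of joint wheel_r between 0.8972 and 1.1972 rad or value of joint wheel_r between 7.1804 and 7.4804 rad) and value of joint lid below 0.012 m), for 0.2 s.
2. the lid is slid open to the left (value of joint lid above 0.057 m), for 0.2 s.
At the end, for the whole second after the job is handed in: The lid is slid at least 57 mm to the left and the wheels still show 3, 5 and 2 dots, each within 0.15 rad, all at rest ((value of joint wheel_l between -4.3388 and -4.0388 rad or value of joint wheel_l between 1.9444 and 2.2444 rad or value of joint wheel_l between 8.2276 and 8.5276 rad) and (value of joint wheel_m between -2.2444 and -1.9444 rad or value of joint wheel_m between 4.0388 and 4.3388 rad or value of joint wheel_m between 10.322 and 10.622 rad) and (value of joint wheel_r between -5.386 and -5.086 rad or value of joint wheel_r between 0.8972 and 1.1972 rad or value of joint wheel_r between 7.1804 and 7.4804 rad) and value of joint lid above 0.057 m and velocity of joint lid between -0.02 and 0.02 m/s and velocity of joint wheel_l between -0.02 and 0.02 rad/s and velocity of joint wheel_m between -0.02 and 0.02 rad/s and velocity of joint wheel_r between -0.02 and 0.02 rad/s); the robot touches nothing.
It fails at once if the robot presses on something with more than 18 N (contact force between any of the fingers, the arm and anything else above 18 N).
It fails at once if two wheels turn at the same time (((velocity of joint wheel_l above 0.4 rad/s or velocity of joint wheel_l below -0.4 rad/s) and (velocity of joint wheel_m above 0.4 rad/s or velocity of joint wheel_m below -0.4 rad/s)) or ((velocity of joint wheel_m above 0.4 rad/s or velocity of joint wheel_m below -0.4 rad/s) and (velocity of joint wheel_r above 0.4 rad/s or velocity of joint wheel_r below -0.4 rad/s)) or ((velocity of joint wheel_l above 0.4 rad/s or velocity of joint wheel_l below -0.4 rad/s) and (velocity of joint wheel_r above 0.4 rad/s or velocity of joint wheel_r below -0.4 rad/s))).
It fails at once if a bystander is moved by more than 15 mm (distance of any of bench_timer, gauze_pack, marker, vial_saline, tape_roll from where it was at the start of the episode above 0.015 m).
It also fails if it takes over 64 s, if anything falls off the work surface, if the arm or the gripper's body presses on something with over 40 N, if the wrist force passes 120 N, or if a joint passes its speed limit or range.

## Robot

A 6-joint arm with a two-finger parallel gripper is mounted at the origin on a cart in front of the work surface, level with it; the furniture and walls round the work are solid. World frame = base frame: x ahead of the robot, y to its left, z up, the work surface at z = 0. Lengths are in mm, angles in rad, forces in N, time in s.
With the tool pointing down it reaches from about 300 to 775 mm from the base axis. Payload 14.6 kg.
Tool frame: the origin (TCP) lies at the very end of the fingers, on their centre line; the grasp point (between the pads) lies 19 mm behind it; z points along the fingers, y is the line along which they close (so a half turn about z gives the same grasp; the last joint's range is limited). The gripper opens to 94 mm and grips with 3 to 60 N. Pads are 16 mm wide; open, the fingers measure 119 mm over their backs; the gripper's body (75 mm by 177 mm) begins 78 mm behind the grasp point.
Start: joints at [-1.216, 0.3, 1.521, -0, 1.321, -0.067], TCP at [225.164, -501.787, 205.446] pointing down, gripper open.
Joint ranges: [-3.03, 3.03], [-0.79, 2.21], [0.23, 2.52], [-1.04, 4.18], [0, 3.07], [-2.55, 2.55]. Speed limits (rad/s): [2.22, 2.22, 2.57, 3.14, 3.14, 3.14].

## Interface

Orientations are given as [roll, pitch, yaw] about the fixed x, y, z axes, in that order (R = Rz(yaw) Ry(pitch) Rx(roll)).
In Python, from cell import manip gives the robot as it stands. The module is installed in compiled form; this text tells all that it offers.
- The arm moves only by the shell command python3 -m inch 'ROWS' [FORCE]. ROWS is JSON, a list of rows, each an object of numbers: "gripper": the opening, from 0 (shut) to 1 (fully open); "dx", "dy", "dz": the shift along the world's x, y, z in m; "wx", "wy", "wz": the turn, a rotation vector about the world's x, y, z in degrees. A call has exactly 5 rows; each row is the pose to reach, as a shift and turn from the pose commanded when the call began; what a row does not reach only later rows make up. A row lasts 1/12 s, in which the tool goes at most 41.7 mm and 7.16 degrees, less where a joint would pass 70% of its speed; a pose out of reach is approached as far as the arm can. A call with a gripper value outside its range is refused whole. The fingers move at their own pace and stop on an object; FORCE is the grip in N (left out, the last holds). Time passes only in rows, so rows that repeat a pose let the fingers close, or fill a call up. It gives the time, the measured TCP pose, the force, the opening and the grip force at its end, in the units of the state.
- manip.read_state(): the state, without advancing time (a new reading comes with each control period).
- manip.camera(name): name is "side" or "top"; returns the picture (400x640x3 uint8, blue, green, red); there is no depth.
- manip.camera_info(name): a dict with "camera_matrix" (3x3 intrinsics, pixels), "R" (3x3) and "t" (3): a world point X has camera coordinates R X + t. Camera axes: x right, y down, z forward; pixel columns grow to the right and rows downward; lengths in mm; the calibration is good to about 2 mm. A picture is of the moment at which its call begins. camera_info takes no time and is no camera call.
- manip.sign_off(): hands the job in; it is judged then, once.
The state is a dict: "clock": time; "joints": joint angles; "qd": joint speeds; "effort": joint torques, N m; "eef_pos": TCP position; "eef_rot": TCP orientation; "wrist_force": force on the tool from outside, world axes, zero at the start; "moment": the same for the moment, N m; "finger_gap": finger opening in mm; "finger_force": force on a finger pad.
Only numpy, scipy, OpenCV 4.12 (cv2) and the standard library are available. Lean on these libraries where they do the work, as an engineer would, in place of code of your own. Each camera call takes 0.05 s, during which the arm holds its last target. There are 200 camera calls.

## Working session

There is one attempt and no reset: what is moved stays moved. The work goes in short steps, Python scripts to look and compute and a shell command to move; the robot and the scene stay as the last step left them, time stands still between calls to the robot, and variables do not carry over. Pictures are saved under pics/ and viewed, at most 10 in all, crops included, and the job is handed in when it is done.

```bash
mkdir -p pics
python3 - <<'E'
from cell import manip
import cv2,numpy as np
np.set_printoptions(suppress=True,precision=4)
for n in("top","side"):
    cv2.imwrite(f"pics/{n}0.png",manip.camera(n)); c=manip.camera_info(n); print(n,c)
s=manip.read_state();print(s)
E
```

```text
top {'camera_matrix': array([[488.5737,   0.    , 321.7498],
       [  0.    , 488.5737, 201.1999],
       [  0.    ,   0.    ,   1.    ]]), 'R': array([[-0.025 , -0.9997,  0.0049],
       [-0.9983,  0.0247, -0.0525],
       [ 0.0524, -0.0062, -0.9986]]), 't': array([ -20.6825,  525.527 , 1512.0461])}
side {'camera_matrix': array([[505.6918,   0.    , 316.0051],
       [  0.    , 505.6918, 199.6092],
       [  0.    ,   0.    ,   1.    ]]), 'R': array([[-0.997 , -0.0746,  0.0216],
       [-0.0507,  0.4151, -0.9084],
       [ 0.0588, -0.9067, -0.4176]]), 't': array([ 511.3651,  142.0783, 1395.2869])}
{'clock': 0.1, 'joints': array([-1.2156,  0.3004,  1.5215, -0.    ,  1.3207, -0.0666]), 'qd': array([-0.0013, -0.001 , -0.004 ,  0.0006,  0.0007,  0.0005]), 'effort': array([  0.0001, -53.2647, -35.3289,   0.0708,   0.0234,  -0.0001]), 'eef_pos': array([ 225.0925, -501.5784,  204.9371]), 'eef_rot': array([-3.1406, -0.0001,  0.4218]), 'wrist_force': array([-0.0842, -1.1552, -0.0144]), 'moment': array([ 0.0313, -0.0013, -0.0459]), 'finger_force': 0.0, 'finger_gap': 94.43735146435512}
```

View pics/top0.png

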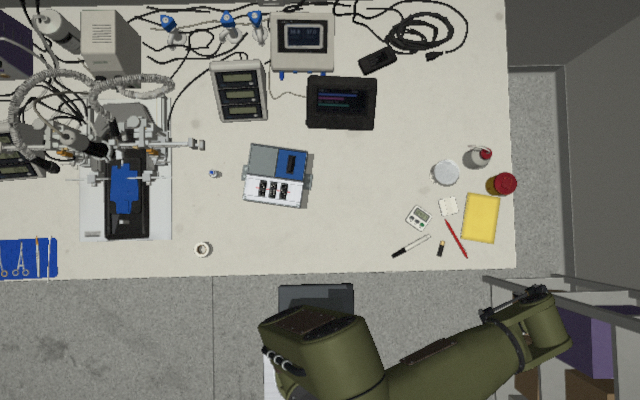

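View pics/side0.png

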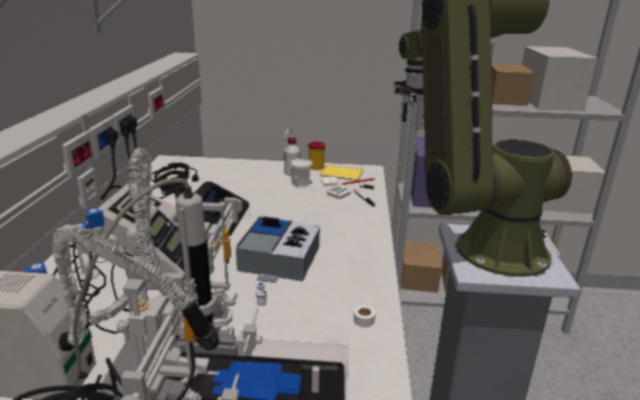

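The box sits at about (277,175) in the top view, slightly yawed, with no bystander near it except the vial at (213,173). I'll enlarge both views of the box.

Run:
```python
import cv2
a=cv2.imread("pics/top0.png")[135:215,230:325]; cv2.imwrite("pics/c1.png",cv2.resize(a,None,fx=7,fy=7,interpolation=cv2.INTER_CUBIC)[:,:])
b=cv2.imread("pics/side0.png")[205:285,230:330]; cv2.imwrite("pics/c2.png",cv2.resize(b,None,fx=7,fy=7,interpolation=cv2.INTER_CUBIC))
```

```text
(no output)
```

View pics/c1.png

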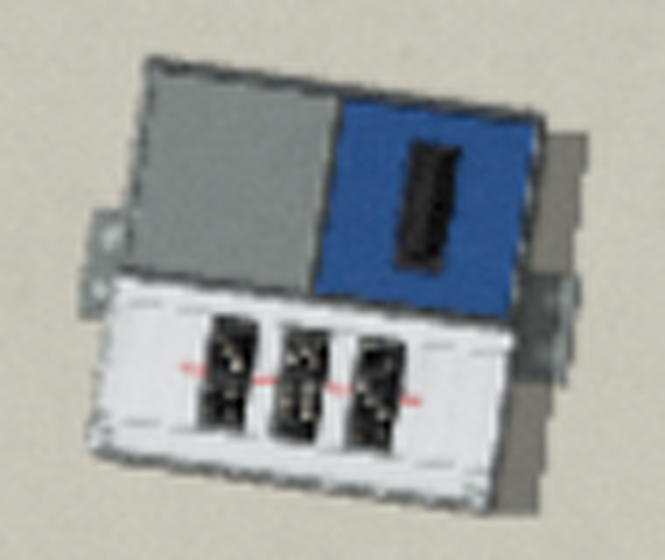

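View pics/c2.png

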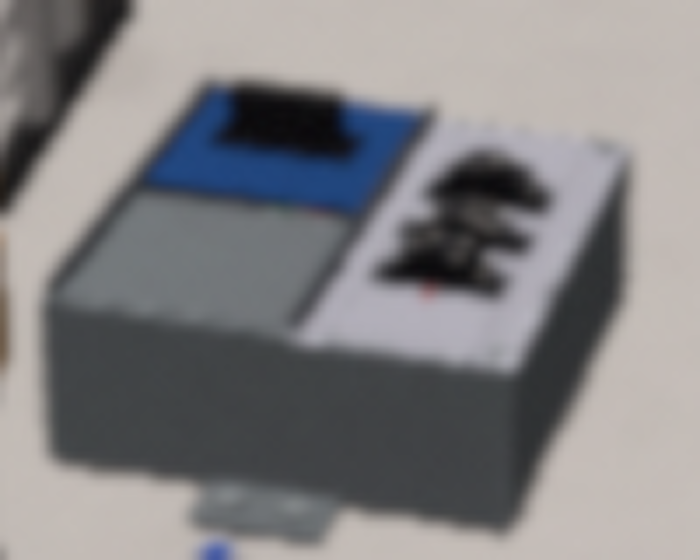

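```bash
cat > h.py <<'E'
import numpy as np
from cell import manip
from scipy.optimize import least_squares
np.set_printoptions(suppress=True,precision=3)
CI={n:manip.camera_info(n) for n in("top","side")}
def proj(n,X):
    c=CI[n]; p=(np.atleast_2d(X)@c["R"].T+c["t"])@c["camera_matrix"].T; return p[:,:2]/p[:,2:]
def w(p,b):
    c,s=np.cos(p[2]),np.sin(p[2]); b=np.atleast_2d(np.array(b,float))
    return b@np.array([[c,s,0],[-s,c,0],[0,0,1]])+[p[0],p[1],0]
E
python3 - <<'E'
from h import *
T=[((-87,87,70),(93,455)),((-87,-87,70),(490,512)),((87,87,77),(148,60)),((87,-87,77),(543,112)),((-45,0,70),(301,385)),((37.5,-42.5,97.5),(436,155+50))]
S=[((-87,87,70),(518,372)),((-87,87,0),(510,528)),((87,87,0),(58,462)),((-87,-87,70),(628,155))]
def px(o,l): return np.array([o])+(np.array([q for _,q in l])+.5)/7-.5
tp,sp=px((230,135),T),px((230,205),S); tb=[b for b,_ in T]; sb=[b for b,_ in S]
f=lambda p:np.r_[(proj("top",w(p,tb))-tp).ravel(),(proj("side",w(p,sb))-sp).ravel()]
r=least_squares(f,[560,150,0.0],x_scale=[100,100,1],loss="soft_l1");print(r.x,f(r.x).reshape(-1,2))
p=r.x
for n,b in dict(l=(-45,32,90),m=(-45,0,90),r=(-45,-32,90),fin=(37.5,-42.5,97.5)).items(): print(n,w(p,b))
print(np.hypot(*p[:2]))
np.save("box.npy",p)
# rectified side/top patches of wheels
import cv2
for n in("top","side"): print(proj(n,w(p,[(-45,32,85),(-45,0,85),(-45,-32,85),(-25,0,70),(-65,0,70)])))
E
```

```text
[602.712 104.715  -0.16 ] [[-0.286  0.669]
 [ 0.35   0.322]
 [-0.236 -0.214]
 [ 0.603  0.127]
 [ 0.625  0.756]
 [-1.432  0.186]
 [-0.694 -1.168]
 [ 0.143  1.114]
 [-1.949  0.28 ]
 [ 0.049 -2.468]]
l [[563.386 143.476  90.   ]]
m [[558.287 111.885  90.   ]]
r [[553.188  80.294  90.   ]]
fin [[632.961  56.783  97.5  ]]
611.7410739435843
[[262.082 188.505]
 [272.721 189.951]
 [283.361 191.396]
 [274.125 183.765]
 [272.267 196.898]]
[[292.304 237.991]
 [295.738 232.114]
 [299.025 226.489]
 [288.217 236.247]
 [303.25  238.294]]
```

```bash
cat > look.py <<'E'
from h import *
import cv2,sys
def look(out,N=8):
    A=[]
    for n,o,sz,k in(("top",(252,178),(42,26),19),("side",(274,214),(42,36),19)):
        im=np.mean([manip.camera(n).astype(float) for _ in range(N)],0); np.save(f"pics/{out}_{n}.npy",im)
        c=im[o[1]:o[1]+sz[1],o[0]:o[0]+sz[0]].clip(0,255).astype(np.uint8)
        A.append(cv2.resize(c,None,fx=k,fy=k,interpolation=cv2.INTER_CUBIC)[:,:798])
    cv2.imwrite(f"pics/{out}.png",cv2.resize(np.vstack(A),None,fx=.5,fy=.5) if 0 else A[0]); return A
if __name__=="__main__": look(sys.argv[1])
E
python3 look.py w0
```

```text
(no output)
```

View pics/w0.png

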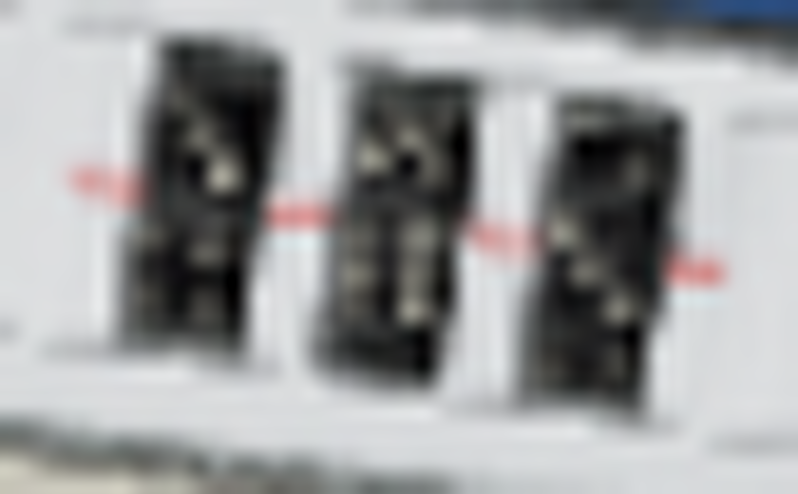

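The left wheel shows 3 just behind the index (centre dot at (200,140), with 4 in front of it). The middle shows 6 in front (centre about (385,271)) with 5 behind. The right shows 3 in front (centre dot at (588,272)) with 2 behind. All three must roll toward -x, so I'll compute the angles.

```bash
cat > ang.py <<'E'
from h import *
p=np.load("box.npy")
def px(c,o=(252,178),k=19): return (np.array(c,float)+.5)/k-.5+np.array(o)
# pixel correction from the red index lines
def corr(ends):
    m=np.mean([px(e) for e in ends],0); return m-proj("top",w(p,(-45,0,70)))[0]
def phi(c,yb,h,d):
    g=np.linspace(-1.4,1.4,2801); X=np.c_[-45+22*np.sin(g),0*g+yb,70+h-22+22*np.cos(g)]
    return g[np.argmin(np.linalg.norm((proj("top",w(p,X))+d-px(c)),axis=1))]
E
python3 - <<'E'
from ang import *
d=corr([(75,178),(720,272)]); print("corr",d, corr([(297,215),(500,237)]))
for h in(8,12,16,20):
    l=phi((200,140),32,h,d); le=np.mean([phi((225,180),30,h,d),phi((180,95),34,h,d)])
    m=phi((385,271),0,h,d); m5=phi((405,160),0,h,d); r=phi((588,272),-32,h,d); r2=np.mean([phi((622,310),-35,h,d),phi((563,233),-29,h,d)])
    print(h,"L3",l,le,"M6",m,"M5",m5,"R3",r,r2)
E
```

```text
corr [-0.749 -0.959] [-0.696 -0.906]
8 L3 0.40800000000000014 0.45150000000000023 M6 -0.365 M5 0.4730000000000001 R3 -0.17199999999999993 -0.17049999999999993
12 L3 0.39600000000000013 0.43900000000000006 M6 -0.3769999999999998 M5 0.4600000000000002 R3 -0.18299999999999983 -0.18149999999999988
16 L3 0.38300000000000023 0.42600000000000016 M6 -0.3879999999999999 M5 0.44700000000000006 R3 -0.19399999999999995 -0.19349999999999984
20 L3 0.3710000000000002 0.4135000000000001 M6 -0.3999999999999999 M5 0.43400000000000016 R3 -0.20499999999999985 -0.2044999999999999
```

```bash
python3 -m inch '[{"gripper":0,"dx":0.017,"dy":0.032,"wz":5.7},{"gripper":0,"dx":0.034,"dy":0.064,"wz":11.4},{"gripper":0,"dx":0.051,"dy":0.097,"wz":17},{"gripper":0,"dx":0.068,"dy":0.129,"wz":22.7},{"gripper":0,"dx":0.085,"dy":0.161,"wz":28.4}]' 10
python3 -m inch '[{"gripper":0,"dx":0.017,"dy":0.032,"wz":5.7},{"gripper":0,"dx":0.034,"dy":0.064,"wz":11.4},{"gripper":0,"dx":0.051,"dy":0.097,"wz":17},{"gripper":0,"dx":0.068,"dy":0.129,"wz":22.7},{"gripper":0,"dx":0.085,"dy":0.161,"wz":28.4}]'
```

```text
validation failed for argument at $[0]...
validation failed for argument at $[0]...
```

```bash
python3 -m inch '[{"gripper":0,"dx":0.017,"dy":0.032,"dz":0,"wx":0,"wy":0,"wz":5.7},{"gripper":0,"dx":0.034,"dy":0.064,"dz":0,"wx":0,"wy":0,"wz":11.4},{"gripper":0,"dx":0.051,"dy":0.097,"dz":0,"wx":0,"wy":0,"wz":17},{"gripper":0,"dx":0.068,"dy":0.129,"dz":0,"wx":0,"wy":0,"wz":22.7},{"gripper":0,"dx":0.085,"dy":0.161,"dz":0,"wx":0,"wy":0,"wz":28.4}]' 10
```

```text
clock: 1.32
eef_pos: [310.6, -339.2, 205.5]
eef_rot: [3.141, 0.0, 0.922]
wrist_force: [0.7, -0.9, 0.4]
finger_gap: 64.0
finger_force: 0.0
```

```bash
python3 -m inch '[{"gripper":0,"dx":0.017,"dy":0.032,"dz":0,"wx":0,"wy":0,"wz":5.7},{"gripper":0,"dx":0.034,"dy":0.064,"dz":0,"wx":0,"wy":0,"wz":11.4},{"gripper":0,"dx":0.051,"dy":0.097,"dz":0,"wx":0,"wy":0,"wz":17},{"gripper":0,"dx":0.068,"dy":0.129,"dz":0,"wx":0,"wy":0,"wz":22.7},{"gripper":0,"dx":0.085,"dy":0.161,"dz":0,"wx":0,"wy":0,"wz":28.2}]'
python3 -m inch '[{"gripper":0,"dx":0.017,"dy":0.032,"dz":0,"wx":0,"wy":0,"wz":0},{"gripper":0,"dx":0.034,"dy":0.064,"dz":0,"wx":0,"wy":0,"wz":0},{"gripper":0,"dx":0.051,"dy":0.097,"dz":0,"wx":0,"wy":0,"wz":0},{"gripper":0,"dx":0.068,"dy":0.129,"dz":0,"wx":0,"wy":0,"wz":0},{"gripper":0,"dx":0.085,"dy":0.161,"dz":0,"wx":0,"wy":0,"wz":0}]'
python3 -m inch '[{"gripper":0,"dx":0.02,"dy":0.038,"dz":-0.012,"wx":0,"wy":0,"wz":0},{"gripper":0,"dx":0.04,"dy":0.076,"dz":-0.026,"wx":0,"wy":0,"wz":0},{"gripper":0,"dx":0.06,"dy":0.115,"dz":-0.045,"wx":0,"wy":0,"wz":0},{"gripper":0,"dx":0.085,"dy":0.15,"dz":-0.06,"wx":0,"wy":0,"wz":0},{"gripper":0,"dx":0.09,"dy":0.16,"dz":-0.07,"wx":0,"wy":0,"wz":0}]'
```

```text
clock: 1.73
eef_pos: [395.6, -178.1, 205.7]
eef_rot: [3.141, 0.0, 1.415]
wrist_force: [0.0, -0.7, -0.6]
finger_gap: 30.9
finger_force: 0.0
clock: 2.15
eef_pos: [480.7, -16.9, 205.7]
eef_rot: [3.141, -0.0, 1.41]
wrist_force: [0.4, -0.2, 0.2]
finger_gap: 0.8
finger_force: 0.0
clock: 2.57
eef_pos: [571.2, 144.1, 134.7]
eef_rot: [3.141, -0.0, 1.411]
wrist_force: [-0.1, -0.2, 0.5]
finger_gap: 0.5
finger_force: 0.0
```

```bash
python3 -m inch '[{"gripper":0,"dx":0,"dy":0,"dz":-0.01,"wx":0,"wy":0,"wz":0},{"gripper":0,"dx":0,"dy":0,"dz":-0.02,"wx":0,"wy":0,"wz":0},{"gripper":0,"dx":0,"dy":0,"dz":-0.03,"wx":0,"wy":0,"wz":0},{"gripper":0,"dx":0,"dy":0,"dz":-0.038,"wx":0,"wy":0,"wz":0},{"gripper":0,"dx":0,"dy":0,"dz":-0.043,"wx":0,"wy":0,"wz":0}]'
python3 -m inch '[{"gripper":0,"dx":0,"dy":0,"dz":-0.0004,"wx":0,"wy":0,"wz":0},{"gripper":0,"dx":0,"dy":0,"dz":-0.0008,"wx":0,"wy":0,"wz":0},{"gripper":0,"dx":0,"dy":0,"dz":-0.0012,"wx":0,"wy":0,"wz":0},{"gripper":0,"dx":0,"dy":0,"dz":-0.0016,"wx":0,"wy":0,"wz":0},{"gripper":0,"dx":0,"dy":0,"dz":-0.002,"wx":0,"wy":0,"wz":0}]'
```

```text
clock: 2.98
eef_pos: [569.8, 140.2, 91.8]
eef_rot: [-3.141, 0.0, 1.408]
wrist_force: [0.0, -0.3, 0.5]
finger_gap: 0.3
finger_force: 0.0
clock: 3.4
eef_pos: [570.3, 141.2, 90.9]
eef_rot: [3.141, -0.0, 1.41]
wrist_force: [0.8, 0.2, -0.1]
finger_gap: 0.2
finger_force: 0.0
```

```bash
python3 -m inch '[{"gripper":0,"dx":0,"dy":0,"dz":-0.0004,"wx":0,"wy":0,"wz":0},{"gripper":0,"dx":0,"dy":0,"dz":-0.0008,"wx":0,"wy":0,"wz":0},{"gripper":0,"dx":0,"dy":0,"dz":-0.0012,"wx":0,"wy":0,"wz":0},{"gripper":0,"dx":0,"dy":0,"dz":-0.0016,"wx":0,"wy":0,"wz":0},{"gripper":0,"dx":0,"dy":0,"dz":-0.002,"wx":0,"wy":0,"wz":0}]'
```

```text
clock: 3.82
eef_pos: [570.2, 141.2, 88.4]
eef_rot: [-3.142, -0.0, 1.41]
wrist_force: [-0.2, 0.1, -0.3]
finger_gap: 0.5
finger_force: 0.0
```

```bash
python3 -m inch '[{"gripper":0,"dx":0,"dy":0.001,"dz":-0.0004,"wx":0,"wy":0,"wz":0},{"gripper":0,"dx":0,"dy":0.002,"dz":-0.0008,"wx":0,"wy":0,"wz":0},{"gripper":0,"dx":0,"dy":0.003,"dz":-0.0012,"wx":0,"wy":0,"wz":0},{"gripper":0,"dx":0,"dy":0.003,"dz":-0.0016,"wx":0,"wy":0,"wz":0},{"gripper":0,"dx":0,"dy":0.003,"dz":-0.002,"wx":0,"wy":0,"wz":0}]'
```

```text
clock: 4.23
eef_pos: [570.1, 144.3, 86.4]
eef_rot: [-3.142, 0.0, 1.41]
wrist_force: [0.1, 0.3, -0.8]
finger_gap: 0.6
finger_force: 0.0
```

```bash
python3 -m inch '[{"gripper":0,"dx":0,"dy":0,"dz":-0.0004,"wx":0,"wy":0,"wz":0},{"gripper":0,"dx":0,"dy":0,"dz":-0.0008,"wx":0,"wy":0,"wz":0},{"gripper":0,"dx":0,"dy":0,"dz":-0.0012,"wx":0,"wy":0,"wz":0},{"gripper":0,"dx":0,"dy":0,"dz":-0.0016,"wx":0,"wy":0,"wz":0},{"gripper":0,"dx":0,"dy":0,"dz":-0.002,"wx":0,"wy":0,"wz":0}]'
```

```text
clock: 4.65
eef_pos: [570.2, 144.2, 84.4]
eef_rot: [-3.142, 0.0, 1.41]
wrist_force: [-0.1, 0.9, -0.0]
finger_gap: 0.4
finger_force: 0.0
```

```bash
python3 -m inch '[{"gripper":0,"dx":0,"dy":0,"dz":-0.0004,"wx":0,"wy":0,"wz":0},{"gripper":0,"dx":0,"dy":0,"dz":-0.0008,"wx":0,"wy":0,"wz":0},{"gripper":0,"dx":0,"dy":0,"dz":-0.0012,"wx":0,"wy":0,"wz":0},{"gripper":0,"dx":0,"dy":0,"dz":-0.0016,"wx":0,"wy":0,"wz":0},{"gripper":0,"dx":0,"dy":0,"dz":-0.002,"wx":0,"wy":0,"wz":0}]'
```

```text
clock: 5.07
eef_pos: [570.3, 144.2, 82.7]
eef_rot: [3.141, -0.0, 1.41]
wrist_force: [-0.3, 0.4, 5.2]
finger_gap: 0.2
finger_force: 2.1
```

```bash
python3 - <<'E'
from cell import manip
if abs(manip.read_state()["wrist_force"][2])>1.8: raise SystemExit("contact")
E
[ $? = 0 ] && python3 -m inch '[{"gripper":0,"dx":0,"dy":0,"dz":-0.0004,"wx":0,"wy":0,"wz":0},{"gripper":0,"dx":0,"dy":0,"dz":-0.0008,"wx":0,"wy":0,"wz":0},{"gripper":0,"dx":0,"dy":0,"dz":-0.0012,"wx":0,"wy":0,"wz":0},{"gripper":0,"dx":0,"dy":0,"dz":-0.0016,"wx":0,"wy":0,"wz":0},{"gripper":0,"dx":0,"dy":0,"dz":-0.002,"wx":0,"wy":0,"wz":0}]'
```

```text
contact
```

```bash
python3 -m inch '[{"gripper":0,"dx":0,"dy":0,"dz":-0.0002,"wx":0,"wy":0,"wz":0},{"gripper":0,"dx":0,"dy":0,"dz":-0.0004,"wx":0,"wy":0,"wz":0},{"gripper":0,"dx":0,"dy":0,"dz":-0.0004,"wx":0,"wy":0,"wz":0},{"gripper":0,"dx":0,"dy":0,"dz":-0.0004,"wx":0,"wy":0,"wz":0},{"gripper":0,"dx":0,"dy":0,"dz":-0.0004,"wx":0,"wy":0,"wz":0}]'
```

```text
clock: 5.48
eef_pos: [570.3, 144.2, 82.4]
eef_rot: [3.141, -0.0, 1.41]
wrist_force: [-2.2, -0.5, 6.3]
finger_gap: 0.9
finger_force: 2.6
```

```bash
python3 -m inch '[{"gripper":0,"dx":-0.0020,"dy":0.0003,"dz":0,"wx":0,"wy":0,"wz":0},{"gripper":0,"dx":-0.0042,"dy":0.0007,"dz":0,"wx":0,"wy":0,"wz":0},{"gripper":0,"dx":-0.0064,"dy":0.001,"dz":0,"wx":0,"wy":0,"wz":0},{"gripper":0,"dx":-0.0087,"dy":0.0014,"dz":0,"wx":0,"wy":0,"wz":0},{"gripper":0,"dx":-0.0087,"dy":0.0014,"dz":0,"wx":0,"wy":0,"wz":0}]'
python3 -m inch '[{"gripper":0,"dx":0,"dy":0,"dz":0.001,"wx":0,"wy":0,"wz":0},{"gripper":0,"dx":0,"dy":0,"dz":0.003,"wx":0,"wy":0,"wz":0},{"gripper":0,"dx":0,"dy":0,"dz":0.01,"wx":0,"wy":0,"wz":0},{"gripper":0,"dx":0,"dy":0,"dz":0.03,"wx":0,"wy":0,"wz":0},{"gripper":0,"dx":0,"dy":0,"dz":0.05,"wx":0,"wy":0,"wz":0}]'
```

```text
clock: 5.9
eef_pos: [562.0, 145.7, 82.7]
eef_rot: [3.139, -0.001, 1.41]
wrist_force: [1.8, -0.7, 5.9]
finger_gap: 0.3
finger_force: 2.6
clock: 6.32
eef_pos: [560.8, 145.5, 132.2]
eef_rot: [-3.139, 0.001, 1.41]
wrist_force: [-0.5, 0.3, 0.8]
finger_gap: 0.4
finger_force: 0.0
```

```bash
python3 -m inch '[{"gripper":0,"dx":0.003,"dy":-0.017,"dz":0,"wx":0,"wy":0,"wz":0},{"gripper":0,"dx":0.006,"dy":-0.034,"dz":0,"wx":0,"wy":0,"wz":0},{"gripper":0,"dx":0.006,"dy":-0.034,"dz":-0.02,"wx":0,"wy":0,"wz":0},{"gripper":0,"dx":0.006,"dy":-0.034,"dz":-0.036,"wx":0,"wy":0,"wz":0},{"gripper":0,"dx":0.006,"dy":-0.034,"dz":-0.041,"wx":0,"wy":0,"wz":0}]'
python3 -m inch '[{"gripper":0,"dx":0,"dy":0,"dz":-0.0004,"wx":0,"wy":0,"wz":0},{"gripper":0,"dx":0,"dy":0,"dz":-0.0008,"wx":0,"wy":0,"wz":0},{"gripper":0,"dx":0,"dy":0,"dz":-0.0012,"wx":0,"wy":0,"wz":0},{"gripper":0,"dx":0,"dy":0,"dz":-0.0016,"wx":0,"wy":0,"wz":0},{"gripper":0,"dx":0,"dy":0,"dz":-0.002,"wx":0,"wy":0,"wz":0}]'
cat > touch.py <<'E'
from cell import manip
import sys
sys.exit(abs(manip.read_state()["wrist_force"][2])>1.8)
E
```

```text
clock: 6.73
eef_pos: [566.4, 111.2, 89.0]
eef_rot: [-3.138, 0.001, 1.409]
wrist_force: [-0.3, -0.0, -1.2]
finger_gap: 0.3
finger_force: 0.0
clock: 7.15
eef_pos: [567.7, 111.7, 89.7]
eef_rot: [3.141, -0.0, 1.41]
wrist_force: [-0.6, -0.2, 0.0]
finger_gap: 0.4
finger_force: 0.0
```

```bash
python3 touch.py && python3 -m inch '[{"gripper":0,"dx":0,"dy":0,"dz":-0.0004,"wx":0,"wy":0,"wz":0},{"gripper":0,"dx":0,"dy":0,"dz":-0.0008,"wx":0,"wy":0,"wz":0},{"gripper":0,"dx":0,"dy":0,"dz":-0.0012,"wx":0,"wy":0,"wz":0},{"gripper":0,"dx":0,"dy":0,"dz":-0.0016,"wx":0,"wy":0,"wz":0},{"gripper":0,"dx":0,"dy":0,"dz":-0.002,"wx":0,"wy":0,"wz":0}]'
python3 touch.py && python3 -m inch '[{"gripper":0,"dx":0,"dy":0,"dz":-0.0004,"wx":0,"wy":0,"wz":0},{"gripper":0,"dx":0,"dy":0,"dz":-0.0008,"wx":0,"wy":0,"wz":0},{"gripper":0,"dx":0,"dy":0,"dz":-0.0012,"wx":0,"wy":0,"wz":0},{"gripper":0,"dx":0,"dy":0,"dz":-0.0016,"wx":0,"wy":0,"wz":0},{"gripper":0,"dx":0,"dy":0,"dz":-0.002,"wx":0,"wy":0,"wz":0}]'
python3 touch.py && python3 -m inch '[{"gripper":0,"dx":0,"dy":0,"dz":-0.0004,"wx":0,"wy":0,"wz":0},{"gripper":0,"dx":0,"dy":0,"dz":-0.0008,"wx":0,"wy":0,"wz":0},{"gripper":0,"dx":0,"dy":0,"dz":-0.0012,"wx":0,"wy":0,"wz":0},{"gripper":0,"dx":0,"dy":0,"dz":-0.0016,"wx":0,"wy":0,"wz":0},{"gripper":0,"dx":0,"dy":0,"dz":-0.002,"wx":0,"wy":0,"wz":0}]'
```

```text
False
False
False
```

```bash
sed -i 's/sys.exit(\(.*\))$/sys.exit(int(\1))/' touch.py
python3 touch.py && python3 -m inch '[{"gripper":0,"dx":0,"dy":0,"dz":-0.0004,"wx":0,"wy":0,"wz":0},{"gripper":0,"dx":0,"dy":0,"dz":-0.0008,"wx":0,"wy":0,"wz":0},{"gripper":0,"dx":0,"dy":0,"dz":-0.0012,"wx":0,"wy":0,"wz":0},{"gripper":0,"dx":0,"dy":0,"dz":-0.0016,"wx":0,"wy":0,"wz":0},{"gripper":0,"dx":0,"dy":0,"dz":-0.002,"wx":0,"wy":0,"wz":0}]'
python3 touch.py && python3 -m inch '[{"gripper":0,"dx":0,"dy":0,"dz":-0.0004,"wx":0,"wy":0,"wz":0},{"gripper":0,"dx":0,"dy":0,"dz":-0.0008,"wx":0,"wy":0,"wz":0},{"gripper":0,"dx":0,"dy":0,"dz":-0.0012,"wx":0,"wy":0,"wz":0},{"gripper":0,"dx":0,"dy":0,"dz":-0.0016,"wx":0,"wy":0,"wz":0},{"gripper":0,"dx":0,"dy":0,"dz":-0.002,"wx":0,"wy":0,"wz":0}]'
python3 touch.py && python3 -m inch '[{"gripper":0,"dx":0,"dy":0,"dz":-0.0004,"wx":0,"wy":0,"wz":0},{"gripper":0,"dx":0,"dy":0,"dz":-0.0008,"wx":0,"wy":0,"wz":0},{"gripper":0,"dx":0,"dy":0,"dz":-0.0012,"wx":0,"wy":0,"wz":0},{"gripper":0,"dx":0,"dy":0,"dz":-0.0016,"wx":0,"wy":0,"wz":0},{"gripper":0,"dx":0,"dy":0,"dz":-0.002,"wx":0,"wy":0,"wz":0}]'
```

```text
clock: 7.57
eef_pos: [567.5, 111.6, 87.0]
eef_rot: [-3.142, 0.0, 1.41]
wrist_force: [0.2, -0.3, 0.1]
finger_gap: 0.2
finger_force: 0.0
clock: 7.98
eef_pos: [567.5, 111.6, 85.0]
eef_rot: [-3.142, -0.0, 1.41]
wrist_force: [0.3, 0.1, -0.8]
finger_gap: 0.3
finger_force: 0.0
clock: 8.4
eef_pos: [567.5, 111.6, 83.0]
eef_rot: [3.142, 0.0, 1.41]
wrist_force: [-0.3, -0.3, -0.2]
finger_gap: 0.8
finger_force: 0.0
```

```bash
python3 touch.py && python3 -m inch '[{"gripper":0,"dx":0,"dy":0,"dz":-0.0004,"wx":0,"wy":0,"wz":0},{"gripper":0,"dx":0,"dy":0,"dz":-0.0008,"wx":0,"wy":0,"wz":0},{"gripper":0,"dx":0,"dy":0,"dz":-0.0012,"wx":0,"wy":0,"wz":0},{"gripper":0,"dx":0,"dy":0,"dz":-0.0016,"wx":0,"wy":0,"wz":0},{"gripper":0,"dx":0,"dy":0,"dz":-0.002,"wx":0,"wy":0,"wz":0}]'
python3 touch.py && python3 -m inch '[{"gripper":0,"dx":0,"dy":0,"dz":-0.0004,"wx":0,"wy":0,"wz":0},{"gripper":0,"dx":0,"dy":0,"dz":-0.0008,"wx":0,"wy":0,"wz":0},{"gripper":0,"dx":0,"dy":0,"dz":-0.0012,"wx":0,"wy":0,"wz":0},{"gripper":0,"dx":0,"dy":0,"dz":-0.0016,"wx":0,"wy":0,"wz":0},{"gripper":0,"dx":0,"dy":0,"dz":-0.002,"wx":0,"wy":0,"wz":0}]'
python3 touch.py && python3 -m inch '[{"gripper":0,"dx":0,"dy":0,"dz":-0.0004,"wx":0,"wy":0,"wz":0},{"gripper":0,"dx":0,"dy":0,"dz":-0.0008,"wx":0,"wy":0,"wz":0},{"gripper":0,"dx":0,"dy":0,"dz":-0.0012,"wx":0,"wy":0,"wz":0},{"gripper":0,"dx":0,"dy":0,"dz":-0.0016,"wx":0,"wy":0,"wz":0},{"gripper":0,"dx":0,"dy":0,"dz":-0.002,"wx":0,"wy":0,"wz":0}]'
```

```text
clock: 8.82
eef_pos: [567.5, 111.6, 81.0]
eef_rot: [-3.142, 0.0, 1.41]
wrist_force: [-0.1, -0.2, 0.1]
finger_gap: 0.5
finger_force: 0.0
clock: 9.23
eef_pos: [567.5, 111.6, 79.2]
eef_rot: [3.141, -0.0, 1.41]
wrist_force: [-1.0, -0.8, 2.7]
finger_gap: 0.4
finger_force: 1.3
```

```bash
python3 -m inch '[{"gripper":0,"dx":0,"dy":0,"dz":-0.0003,"wx":0,"wy":0,"wz":0},{"gripper":0,"dx":0,"dy":0,"dz":-0.0006,"wx":0,"wy":0,"wz":0},{"gripper":0,"dx":0,"dy":0,"dz":-0.0009,"wx":0,"wy":0,"wz":0},{"gripper":0,"dx":0,"dy":0,"dz":-0.0011,"wx":0,"wy":0,"wz":0},{"gripper":0,"dx":0,"dy":0,"dz":-0.0011,"wx":0,"wy":0,"wz":0}]'
```

```text
clock: 9.65
eef_pos: [567.7, 111.6, 78.3]
eef_rot: [3.141, -0.0, 1.41]
wrist_force: [-1.0, -0.2, 5.9]
finger_gap: 0.3
finger_force: 2.6
```

```bash
python3 -m inch '[{"gripper":0,"dx":-0.003,"dy":0.0005,"dz":-0.0002,"wx":0,"wy":0,"wz":0},{"gripper":0,"dx":-0.0065,"dy":0.001,"dz":-0.0002,"wx":0,"wy":0,"wz":0},{"gripper":0,"dx":-0.01,"dy":0.0016,"dz":-0.0002,"wx":0,"wy":0,"wz":0},{"gripper":0,"dx":-0.0136,"dy":0.0022,"dz":-0.0002,"wx":0,"wy":0,"wz":0},{"gripper":0,"dx":-0.0136,"dy":0.0022,"dz":-0.0002,"wx":0,"wy":0,"wz":0}]'
python3 -m inch '[{"gripper":0,"dx":0,"dy":0,"dz":0,"wx":0,"wy":0,"wz":0},{"gripper":0,"dx":0,"dy":0,"dz":0.002,"wx":0,"wy":0,"wz":0},{"gripper":0,"dx":0,"dy":0,"dz":0.01,"wx":0,"wy":0,"wz":0},{"gripper":0,"dx":0,"dy":0,"dz":0.03,"wx":0,"wy":0,"wz":0},{"gripper":0,"dx":0,"dy":0,"dz":0.05,"wx":0,"wy":0,"wz":0}]'
```

```text
clock: 10.07
eef_pos: [554.3, 113.9, 78.6]
eef_rot: [3.139, -0.0, 1.41]
wrist_force: [-0.4, -0.8, 6.5]
finger_gap: 0.6
finger_force: 3.5
clock: 10.48
eef_pos: [553.3, 113.7, 128.0]
eef_rot: [-3.14, 0.001, 1.41]
wrist_force: [0.3, -0.2, 0.2]
finger_gap: 0.3
finger_force: 0.0
```

```bash
python3 -m inch '[{"gripper":0,"dx":0.003,"dy":-0.017,"dz":0,"wx":0,"wy":0,"wz":0},{"gripper":0,"dx":0.0063,"dy":-0.0333,"dz":0,"wx":0,"wy":0,"wz":0},{"gripper":0,"dx":0.0063,"dy":-0.0333,"dz":-0.02,"wx":0,"wy":0,"wz":0},{"gripper":0,"dx":0.0063,"dy":-0.0333,"dz":-0.03,"wx":0,"wy":0,"wz":0},{"gripper":0,"dx":0.0063,"dy":-0.0333,"dz":-0.034,"wx":0,"wy":0,"wz":0}]'
python3 touch.py && python3 -m inch '[{"gripper":0,"dx":0,"dy":0,"dz":-0.0004,"wx":0,"wy":0,"wz":0},{"gripper":0,"dx":0,"dy":0,"dz":-0.0008,"wx":0,"wy":0,"wz":0},{"gripper":0,"dx":0,"dy":0,"dz":-0.0012,"wx":0,"wy":0,"wz":0},{"gripper":0,"dx":0,"dy":0,"dz":-0.0016,"wx":0,"wy":0,"wz":0},{"gripper":0,"dx":0,"dy":0,"dz":-0.002,"wx":0,"wy":0,"wz":0}]'
python3 touch.py && python3 -m inch '[{"gripper":0,"dx":0,"dy":0,"dz":-0.0004,"wx":0,"wy":0,"wz":0},{"gripper":0,"dx":0,"dy":0,"dz":-0.0008,"wx":0,"wy":0,"wz":0},{"gripper":0,"dx":0,"dy":0,"dz":-0.0012,"wx":0,"wy":0,"wz":0},{"gripper":0,"dx":0,"dy":0,"dz":-0.0016,"wx":0,"wy":0,"wz":0},{"gripper":0,"dx":0,"dy":0,"dz":-0.002,"wx":0,"wy":0,"wz":0}]'
python3 touch.py && python3 -m inch '[{"gripper":0,"dx":0,"dy":0,"dz":-0.0004,"wx":0,"wy":0,"wz":0},{"gripper":0,"dx":0,"dy":0,"dz":-0.0008,"wx":0,"wy":0,"wz":0},{"gripper":0,"dx":0,"dy":0,"dz":-0.0012,"wx":0,"wy":0,"wz":0},{"gripper":0,"dx":0,"dy":0,"dz":-0.0016,"wx":0,"wy":0,"wz":0},{"gripper":0,"dx":0,"dy":0,"dz":-0.002,"wx":0,"wy":0,"wz":0}]'
```

```text
clock: 10.9
eef_pos: [559.2, 80.5, 92.0]
eef_rot: [-3.139, 0.001, 1.409]
wrist_force: [-0.8, 0.8, 0.3]
finger_gap: 0.7
finger_force: 0.0
clock: 11.32
eef_pos: [560.3, 80.7, 92.2]
eef_rot: [3.141, -0.0, 1.41]
wrist_force: [0.4, -0.3, -0.3]
finger_gap: 0.4
finger_force: 0.0
clock: 11.73
eef_pos: [560.2, 80.5, 89.7]
eef_rot: [-3.142, 0.0, 1.41]
wrist_force: [-0.2, -0.8, -0.2]
finger_gap: 0.3
finger_force: 0.0
clock: 12.15
eef_pos: [560.2, 80.5, 87.7]
eef_rot: [3.142, 0.0, 1.41]
wrist_force: [-0.6, 0.1, 0.1]
finger_gap: 0.8
finger_force: 0.0
```

```bash
python3 touch.py && python3 -m inch '[{"gripper":0,"dx":0,"dy":0,"dz":-0.0004,"wx":0,"wy":0,"wz":0},{"gripper":0,"dx":0,"dy":0,"dz":-0.0008,"wx":0,"wy":0,"wz":0},{"gripper":0,"dx":0,"dy":0,"dz":-0.0012,"wx":0,"wy":0,"wz":0},{"gripper":0,"dx":0,"dy":0,"dz":-0.0016,"wx":0,"wy":0,"wz":0},{"gripper":0,"dx":0,"dy":0,"dz":-0.002,"wx":0,"wy":0,"wz":0}]'
python3 touch.py && python3 -m inch '[{"gripper":0,"dx":0,"dy":0,"dz":-0.0004,"wx":0,"wy":0,"wz":0},{"gripper":0,"dx":0,"dy":0,"dz":-0.0008,"wx":0,"wy":0,"wz":0},{"gripper":0,"dx":0,"dy":0,"dz":-0.0012,"wx":0,"wy":0,"wz":0},{"gripper":0,"dx":0,"dy":0,"dz":-0.0016,"wx":0,"wy":0,"wz":0},{"gripper":0,"dx":0,"dy":0,"dz":-0.002,"wx":0,"wy":0,"wz":0}]'
python3 touch.py && python3 -m inch '[{"gripper":0,"dx":0,"dy":0,"dz":-0.0004,"wx":0,"wy":0,"wz":0},{"gripper":0,"dx":0,"dy":0,"dz":-0.0008,"wx":0,"wy":0,"wz":0},{"gripper":0,"dx":0,"dy":0,"dz":-0.0012,"wx":0,"wy":0,"wz":0},{"gripper":0,"dx":0,"dy":0,"dz":-0.0016,"wx":0,"wy":0,"wz":0},{"gripper":0,"dx":0,"dy":0,"dz":-0.002,"wx":0,"wy":0,"wz":0}]'
```

```text
clock: 12.57
eef_pos: [560.2, 80.5, 85.7]
eef_rot: [-3.142, 0.0, 1.41]
wrist_force: [0.3, -0.4, 0.2]
finger_gap: 0.4
finger_force: 0.0
clock: 12.98
eef_pos: [560.3, 80.5, 84.0]
eef_rot: [3.141, -0.0, 1.41]
wrist_force: [-1.1, 0.3, 4.3]
finger_gap: 0.2
finger_force: 2.4
```

```bash
python3 -m inch '[{"gripper":0,"dx":0,"dy":0,"dz":-0.0003,"wx":0,"wy":0,"wz":0},{"gripper":0,"dx":0,"dy":0,"dz":-0.0006,"wx":0,"wy":0,"wz":0},{"gripper":0,"dx":0,"dy":0,"dz":-0.0007,"wx":0,"wy":0,"wz":0},{"gripper":0,"dx":0,"dy":0,"dz":-0.0007,"wx":0,"wy":0,"wz":0},{"gripper":0,"dx":0,"dy":0,"dz":-0.0007,"wx":0,"wy":0,"wz":0}]'
python3 -m inch '[{"gripper":0,"dx":-0.0022,"dy":0.0004,"dz":0,"wx":0,"wy":0,"wz":0},{"gripper":0,"dx":-0.0047,"dy":0.0008,"dz":0,"wx":0,"wy":0,"wz":0},{"gripper":0,"dx":-0.0072,"dy":0.0012,"dz":0,"wx":0,"wy":0,"wz":0},{"gripper":0,"dx":-0.0097,"dy":0.0016,"dz":0,"wx":0,"wy":0,"wz":0},{"gripper":0,"dx":-0.0097,"dy":0.0016,"dz":0,"wx":0,"wy":0,"wz":0}]'
python3 -m inch '[{"gripper":0,"dx":0,"dy":0,"dz":0,"wx":0,"wy":0,"wz":0},{"gripper":0,"dx":0,"dy":0,"dz":0.003,"wx":0,"wy":0,"wz":0},{"gripper":0,"dx":0,"dy":0,"dz":0.01,"wx":0,"wy":0,"wz":0},{"gripper":0,"dx":0.005,"dy":-0.0008,"dz":0.01,"wx":0,"wy":0,"wz":0},{"gripper":0,"dx":0.0095,"dy":-0.0015,"dz":0.01,"wx":0,"wy":0,"wz":0}]'
```

```text
clock: 13.4
eef_pos: [560.4, 80.5, 83.5]
eef_rot: [3.141, -0.0, 1.41]
wrist_force: [-1.6, -0.5, 6.9]
finger_gap: 0.5
finger_force: 3.1
clock: 13.82
eef_pos: [551.1, 82.1, 83.9]
eef_rot: [3.139, -0.0, 1.41]
wrist_force: [0.7, 0.3, 7.5]
finger_gap: 0.3
finger_force: 3.3
clock: 14.23
eef_pos: [560.5, 80.6, 93.4]
eef_rot: [3.141, -0.0, 1.41]
wrist_force: [0.4, 0.3, -0.6]
finger_gap: 0.3
finger_force: 0.0
```

```bash
python3 -m inch '[{"gripper":0,"dx":0,"dy":0,"dz":-0.003,"wx":0,"wy":0,"wz":0},{"gripper":0,"dx":0,"dy":0,"dz":-0.006,"wx":0,"wy":0,"wz":0},{"gripper":0,"dx":0,"dy":0,"dz":-0.008,"wx":0,"wy":0,"wz":0},{"gripper":0,"dx":0,"dy":0,"dz":-0.009,"wx":0,"wy":0,"wz":0},{"gripper":0,"dx":0,"dy":0,"dz":-0.0099,"wx":0,"wy":0,"wz":0}]'
python3 -m inch '[{"gripper":0,"dx":0,"dy":0,"dz":0,"wx":0,"wy":0,"wz":0},{"gripper":0,"dx":-0.0023,"dy":0.0004,"dz":0,"wx":0,"wy":0,"wz":0},{"gripper":0,"dx":-0.0046,"dy":0.0008,"dz":0,"wx":0,"wy":0,"wz":0},{"gripper":0,"dx":-0.0069,"dy":0.0011,"dz":0,"wx":0,"wy":0,"wz":0},{"gripper":0,"dx":-0.0092,"dy":0.0015,"dz":0,"wx":0,"wy":0,"wz":0}]'
python3 -m inch '[{"gripper":0,"dx":0,"dy":0,"dz":0,"wx":0,"wy":0,"wz":0},{"gripper":0,"dx":0,"dy":0,"dz":0.002,"wx":0,"wy":0,"wz":0},{"gripper":0,"dx":0,"dy":0,"dz":0.01,"wx":0,"wy":0,"wz":0},{"gripper":0,"dx":0,"dy":-0.005,"dz":0.03,"wx":0,"wy":0,"wz":0},{"gripper":0,"dx":0,"dy":-0.025,"dz":0.06,"wx":0,"wy":0,"wz":0}]'
python3 -m inch '[{"gripper":0,"dx":0,"dy":-0.035,"dz":0,"wx":0,"wy":0,"wz":0},{"gripper":0,"dx":0,"dy":-0.07,"dz":0,"wx":0,"wy":0,"wz":0},{"gripper":0,"dx":0,"dy":-0.11,"dz":0,"wx":0,"wy":0,"wz":0},{"gripper":0,"dx":0,"dy":-0.145,"dz":0,"wx":0,"wy":0,"wz":0},{"gripper":0,"dx":0,"dy":-0.18,"dz":0,"wx":0,"wy":0,"wz":0}]'
python3 look.py w1
```

```text
clock: 14.65
eef_pos: [560.0, 80.6, 83.3]
eef_rot: [3.141, 0.0, 1.41]
wrist_force: [-2.8, -0.7, 7.6]
finger_gap: 0.3
finger_force: 3.7
clock: 15.07
eef_pos: [551.6, 82.0, 84.0]
eef_rot: [3.139, -0.0, 1.41]
wrist_force: [1.7, -1.9, 6.0]
finger_gap: 0.4
finger_force: 3.3
clock: 15.48
eef_pos: [549.3, 58.4, 141.9]
eef_rot: [-3.137, 0.001, 1.412]
wrist_force: [0.1, 0.4, -0.0]
finger_gap: 0.7
finger_force: 0.0
clock: 15.9
eef_pos: [550.2, -124.6, 143.5]
eef_rot: [-3.141, -0.0, 1.41]
wrist_force: [0.9, 0.1, 0.1]
finger_gap: 0.4
finger_force: 0.0
```

View pics/w1.png

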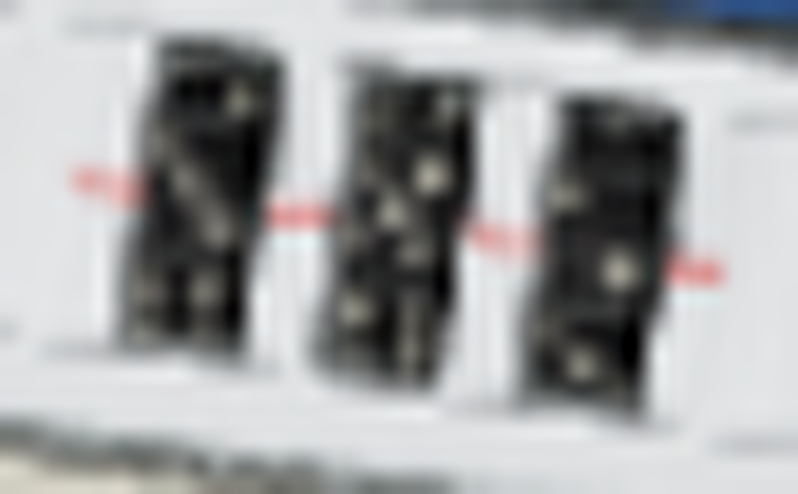

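The left wheel shows 3 (centre dot at (188,185)), the middle 5 (centre (392,213)) and the right 2 (dots at (567,195) and (620,270)). All are near the index lines. I'll compute the residual angles with the felt heights.

Run:
```python
from ang import *
d=corr([(75,178),(720,272)])
P=lambda L,y,h:[round(float(phi(c,y+o,h,d)),3) for c,o in L]
print("L",P([((188,185),0),((155,140),4),((222,230),-4)],32,13.5))
print("M",P([((392,213),0),((430,175),-4),((413,252),-4),((350,235),4),((370,170),4)],0,9.4))
print("R",P([((567,195),4),((620,270),-4)],-32,14.6))
# darkness-free check: index-line fit residual along the lines
print(proj("top",w(p,[(-45,16,70),(-45,-16,70)]))+d-[px((297,215)),px((500,237))])
# brightness profile over phi for each wheel (averaged picture)
import cv2
im=np.load("pics/w1_top.npy").mean(2).astype(np.float32)
g=np.arange(-1.1,1.11,.05)
for n,y,h in(("L",32,13.5),("M",0,9.4),("R",-32,14.6)):
    for o in(-4,0,4):
        X=np.c_[-45+22*np.sin(g),0*g+y+o,70+h-22+22*np.cos(g)]; q=(proj("top",w(p,X))+d).astype(np.float32)
        v=cv2.remap(im,q[:,:1],q[:,1:],cv2.INTER_CUBIC)[:,0]; print(n,o,np.round(v).astype(int))
```

```text
L [0.044, 0.335, -0.245]
M [0.054, 0.375, -0.203, -0.142, 0.348]
R [0.344, -0.146]
[[ 0.024 -0.189]
 [-0.129  0.084]]
L -4 [ 66  63  63  68  79  94 106 110 105  93  78  64  51  47  58  77  96 105
 103  98  91  81  68  58  47  38  32  26  20  18  21  30  40  49  60  71
  82  90  92  88  81  74  68  63  57]
L 0 [ 24  22  19  18  22  26  28  26  23  21  27  36  45  48  46  43  40  38
  42  52  64  81  96 106 103  89  71  53  41  32  30  37  45  47  44  39
  31  22  14   9   7  11  19  27  34]
L 4 [63 61 65 74 84 92 91 85 76 67 61 58 54 49 46 43 42 40 38 37 35 34 32 38
 52 65 76 84 86 82 74 66 58 51 46 40 33 23 14 11 15 26 36 48 59]
M -4 [108 105 102  97  90  85  84  86  86  83  80  75  65  49  39  47  73 101
 108  96  81  76  75  70  63  61  75 105 137 152 146 126  99  73  53  37
  33  39  49  59  66  74  82  88  95]
M 0 [ 29  23  18  16  14  16  21  27  31  33  35  37  38  39  38  36  34  35
  34  35  57  96 132 144 133 111  88  68  50  39  35  35  36  39  42  41
  38  36  34  32  29  27  24  24  24]
M 4 [ 65  58  53  55  65  85 110 127 125 113  92  68  53  40  33  35  41  54
  70  80  77  65  55  45  40  46  64  81  85  77  65  55  49  47  49  55
  63  68  70  69  66  64  62  61  60]
R -4 [ 59  61  59  55  51  44  37  28  22  19  24  37  50  60  58  59  81 115
 140 147 132 107  79  54  34  28  30  28  24  23  27  35  43  46  44  40
  35  31  26  22  22  24  27  30  34]
R 0 [115 125 126 121 110  94  74  56  37  27  31  44  55  54  48  42  41  43
  46  49  50  49  47  44  38  35  33  34  35  34  34  35  37  38  38  36
  34  30  27  27  32  40  49  57  66]
R 4 [ 34  33  34  38  46  53  59  64  67  69  67  63  57  51  45  40  37  35
  38  40  44  42  39  37  31  30  47  78 100 104  91  76  61  52  45  36
  29  25  21  19  19  21  24  28  31]
```

All three faces read about 0.05 to 0.08 rad off centre, inside the 0.15 rad tolerance. The lid will confirm it, so I'll go to the right side of the fin.

```bash
python3 -m inch '[{"gripper":0,"dx":0.016,"dy":0.031,"dz":0,"wx":0,"wy":0,"wz":0},{"gripper":0,"dx":0.034,"dy":0.065,"dz":0,"wx":0,"wy":0,"wz":0},{"gripper":0,"dx":0.052,"dy":0.1,"dz":0,"wx":0,"wy":0,"wz":0},{"gripper":0,"dx":0.068,"dy":0.13,"dz":0,"wx":0,"wy":0,"wz":0},{"gripper":0,"dx":0.08,"dy":0.153,"dz":0,"wx":0,"wy":0,"wz":0}]'
python3 -m inch '[{"gripper":0,"dx":0,"dy":0,"dz":-0.01,"wx":0,"wy":0,"wz":0},{"gripper":0,"dx":0,"dy":0,"dz":-0.025,"wx":0,"wy":0,"wz":0},{"gripper":0,"dx":0,"dy":0,"dz":-0.04,"wx":0,"wy":0,"wz":0},{"gripper":0,"dx":0,"dy":0,"dz":-0.052,"wx":0,"wy":0,"wz":0},{"gripper":0,"dx":0,"dy":0,"dz":-0.057,"wx":0,"wy":0,"wz":0}]'
python3 -m inch '[{"gripper":0,"dx":0,"dy":0.001,"dz":0,"wx":0,"wy":0,"wz":0},{"gripper":0,"dx":0,"dy":0.003,"dz":0,"wx":0,"wy":0,"wz":0},{"gripper":0,"dx":0,"dy":0.005,"dz":0,"wx":0,"wy":0,"wz":0},{"gripper":0,"dx":0,"dy":0.006,"dz":0,"wx":0,"wy":0,"wz":0},{"gripper":0,"dx":0.001,"dy":0.007,"dz":0,"wx":0,"wy":0,"wz":0}]'
```

```text
clock: 17.12
eef_pos: [631.5, 32.7, 143.1]
eef_rot: [3.142, -0.0, 1.411]
wrist_force: [-0.3, 0.1, 0.2]
finger_gap: 0.3
finger_force: 0.0
clock: 17.53
eef_pos: [629.9, 29.7, 84.0]
eef_rot: [-3.139, 0.0, 1.409]
wrist_force: [-1.4, 0.0, -0.2]
finger_gap: 0.5
finger_force: 0.0
clock: 17.95
eef_pos: [632.0, 37.3, 86.9]
eef_rot: [3.141, -0.0, 1.41]
wrist_force: [0.2, 0.4, 0.7]
finger_gap: 0.4
finger_force: 0.0
```

```bash
python3 -m inch '[{"gripper":0,"dx":0,"dy":0.001,"dz":0,"wx":0,"wy":0,"wz":0},{"gripper":0,"dx":0,"dy":0.002,"dz":0,"wx":0,"wy":0,"wz":0},{"gripper":0,"dx":0,"dy":0.003,"dz":0,"wx":0,"wy":0,"wz":0},{"gripper":0,"dx":0.0005,"dy":0.004,"dz":0,"wx":0,"wy":0,"wz":0},{"gripper":0,"dx":0.0008,"dy":0.005,"dz":0,"wx":0,"wy":0,"wz":0}]'
python3 -m inch '[{"gripper":0,"dx":0,"dy":0.0008,"dz":0,"wx":0,"wy":0,"wz":0},{"gripper":0,"dx":0,"dy":0.0016,"dz":0,"wx":0,"wy":0,"wz":0},{"gripper":0,"dx":0,"dy":0.0024,"dz":0,"wx":0,"wy":0,"wz":0},{"gripper":0,"dx":0.0004,"dy":0.0032,"dz":0,"wx":0,"wy":0,"wz":0},{"gripper":0,"dx":0.0006,"dy":0.004,"dz":0,"wx":0,"wy":0,"wz":0}]'
```

```text
clock: 18.37
eef_pos: [632.5, 42.1, 86.2]
eef_rot: [-3.141, 0.0, 1.41]
wrist_force: [-2.8, -2.7, 1.2]
finger_gap: 0.2
finger_force: 1.3
clock: 18.78
eef_pos: [633.1, 46.1, 86.2]
eef_rot: [-3.141, 0.0, 1.41]
wrist_force: [-0.6, -1.9, 0.8]
finger_gap: 0.5
finger_force: 1.3
```

```bash
python3 -m inch '[{"gripper":0,"dx":0.0001,"dy":0.0005,"dz":0,"wx":0,"wy":0,"wz":0},{"gripper":0,"dx":0.0001,"dy":0.001,"dz":0,"wx":0,"wy":0,"wz":0},{"gripper":0,"dx":0.0002,"dy":0.0015,"dz":0,"wx":0,"wy":0,"wz":0},{"gripper":0,"dx":0.0003,"dy":0.002,"dz":0,"wx":0,"wy":0,"wz":0},{"gripper":0,"dx":0.0004,"dy":0.0025,"dz":0,"wx":0,"wy":0,"wz":0}]'
```

```text
clock: 19.2
eef_pos: [633.6, 48.6, 86.2]
eef_rot: [-3.142, -0.0, 1.41]
wrist_force: [-1.3, -2.5, 0.6]
finger_gap: 0.3
finger_force: 1.3
```

```bash
python3 -m inch '[{"gripper":0,"dx":0.0001,"dy":0.0003,"dz":0,"wx":0,"wy":0,"wz":0},{"gripper":0,"dx":0.0001,"dy":0.0006,"dz":0,"wx":0,"wy":0,"wz":0},{"gripper":0,"dx":0.0001,"dy":0.0009,"dz":0,"wx":0,"wy":0,"wz":0},{"gripper":0,"dx":0.0002,"dy":0.0012,"dz":0,"wx":0,"wy":0,"wz":0},{"gripper":0,"dx":0.0002,"dy":0.0015,"dz":0,"wx":0,"wy":0,"wz":0}]'
```

```text
clock: 19.62
eef_pos: [633.8, 50.1, 86.2]
eef_rot: [3.142, -0.0, 1.41]
wrist_force: [-0.6, -2.6, 0.7]
finger_gap: 0.6
finger_force: 1.3
```

```bash
python3 -m inch '[{"gripper":0,"dx":0.0001,"dy":0.0004,"dz":0,"wx":0,"wy":0,"wz":0},{"gripper":0,"dx":0.0001,"dy":0.0008,"dz":0,"wx":0,"wy":0,"wz":0},{"gripper":0,"dx":0.0002,"dy":0.0012,"dz":0,"wx":0,"wy":0,"wz":0},{"gripper":0,"dx":0.0002,"dy":0.0016,"dz":0,"wx":0,"wy":0,"wz":0},{"gripper":0,"dx":0.0003,"dy":0.002,"dz":0,"wx":0,"wy":0,"wz":0}]'
```

```text
clock: 20.03
eef_pos: [634.1, 52.2, 86.1]
eef_rot: [3.141, -0.0, 1.41]
wrist_force: [-0.7, -1.6, 1.2]
finger_gap: 0.7
finger_force: 1.3
```

```bash
python3 -m inch '[{"gripper":0,"dx":0.0001,"dy":0.0005,"dz":0,"wx":0,"wy":0,"wz":0},{"gripper":0,"dx":0.0001,"dy":0.001,"dz":0,"wx":0,"wy":0,"wz":0},{"gripper":0,"dx":0.0002,"dy":0.0015,"dz":0,"wx":0,"wy":0,"wz":0},{"gripper":0,"dx":0.0003,"dy":0.002,"dz":0,"wx":0,"wy":0,"wz":0},{"gripper":0,"dx":0.0004,"dy":0.0025,"dz":0,"wx":0,"wy":0,"wz":0}]'
```

```text
clock: 20.45
eef_pos: [634.5, 54.6, 86.2]
eef_rot: [3.141, 0.0, 1.41]
wrist_force: [0.4, -2.6, 1.3]
finger_gap: 0.6
finger_force: 1.3
```

The lid is about 13 mm along, past the blades, at 2–3 N, so the code is accepted. I'll keep sliding.

```bash
python3 -m inch '[{"gripper":0,"dx":0.0004,"dy":0.0025,"dz":0,"wx":0,"wy":0,"wz":0},{"gripper":0,"dx":0.0009,"dy":0.0055,"dz":0,"wx":0,"wy":0,"wz":0},{"gripper":0,"dx":0.0014,"dy":0.0085,"dz":0,"wx":0,"wy":0,"wz":0},{"gripper":0,"dx":0.0019,"dy":0.0115,"dz":0,"wx":0,"wy":0,"wz":0},{"gripper":0,"dx":0.0023,"dy":0.014,"dz":0,"wx":0,"wy":0,"wz":0}]'
python3 -m inch '[{"gripper":0,"dx":0.0004,"dy":0.0025,"dz":0,"wx":0,"wy":0,"wz":0},{"gripper":0,"dx":0.0009,"dy":0.0055,"dz":0,"wx":0,"wy":0,"wz":0},{"gripper":0,"dx":0.0014,"dy":0.0085,"dz":0,"wx":0,"wy":0,"wz":0},{"gripper":0,"dx":0.0019,"dy":0.0115,"dz":0,"wx":0,"wy":0,"wz":0},{"gripper":0,"dx":0.0023,"dy":0.014,"dz":0,"wx":0,"wy":0,"wz":0}]'
python3 -m inch '[{"gripper":0,"dx":0.0004,"dy":0.0025,"dz":0,"wx":0,"wy":0,"wz":0},{"gripper":0,"dx":0.0009,"dy":0.0055,"dz":0,"wx":0,"wy":0,"wz":0},{"gripper":0,"dx":0.0014,"dy":0.0085,"dz":0,"wx":0,"wy":0,"wz":0},{"gripper":0,"dx":0.0019,"dy":0.0115,"dz":0,"wx":0,"wy":0,"wz":0},{"gripper":0,"dx":0.0022,"dy":0.0135,"dz":0,"wx":0,"wy":0,"wz":0}]'
```

```text
clock: 20.87
eef_pos: [636.9, 69.1, 86.2]
eef_rot: [3.141, -0.0, 1.41]
wrist_force: [0.8, -2.4, 1.3]
finger_gap: 0.5
finger_force: 1.3
clock: 21.28
eef_pos: [639.1, 83.0, 86.2]
eef_rot: [3.142, -0.0, 1.41]
wrist_force: [2.0, -2.3, 1.4]
finger_gap: 0.4
finger_force: 1.3
clock: 21.7
eef_pos: [641.3, 96.5, 86.1]
eef_rot: [-3.142, 0.0, 1.41]
wrist_force: [2.0, -2.8, 0.8]
finger_gap: 0.5
finger_force: 1.3
```

```bash
python3 -m inch '[{"gripper":0,"dx":0.0001,"dy":0.0007,"dz":0,"wx":0,"wy":0,"wz":0},{"gripper":0,"dx":0.0002,"dy":0.0014,"dz":0,"wx":0,"wy":0,"wz":0},{"gripper":0,"dx":0.0003,"dy":0.0021,"dz":0,"wx":0,"wy":0,"wz":0},{"gripper":0,"dx":0.0004,"dy":0.0028,"dz":0,"wx":0,"wy":0,"wz":0},{"gripper":0,"dx":0.0006,"dy":0.0035,"dz":0,"wx":0,"wy":0,"wz":0}]'
```

```text
clock: 22.12
eef_pos: [641.8, 99.6, 86.1]
eef_rot: [-3.141, 0.0, 1.41]
wrist_force: [0.4, -2.6, 1.4]
finger_gap: 0.2
finger_force: 1.3
```

```bash
python3 -m inch '[{"gripper":0,"dx":0.0001,"dy":0.0005,"dz":0,"wx":0,"wy":0,"wz":0},{"gripper":0,"dx":0.0002,"dy":0.001,"dz":0,"wx":0,"wy":0,"wz":0},{"gripper":0,"dx":0.0002,"dy":0.0015,"dz":0,"wx":0,"wy":0,"wz":0},{"gripper":0,"dx":0.0003,"dy":0.002,"dz":0,"wx":0,"wy":0,"wz":0},{"gripper":0,"dx":0.0004,"dy":0.0025,"dz":0,"wx":0,"wy":0,"wz":0}]'
```

```text
clock: 22.53
eef_pos: [642.2, 102.2, 86.1]
eef_rot: [-3.141, -0.0, 1.41]
wrist_force: [1.2, -2.9, 0.7]
finger_gap: 0.4
finger_force: 1.3
```

```bash
python3 -m inch '[{"gripper":0,"dx":0,"dy":0.0003,"dz":0,"wx":0,"wy":0,"wz":0},{"gripper":0,"dx":0.0001,"dy":0.0006,"dz":0,"wx":0,"wy":0,"wz":0},{"gripper":0,"dx":0.0001,"dy":0.0009,"dz":0,"wx":0,"wy":0,"wz":0},{"gripper":0,"dx":0.0002,"dy":0.0012,"dz":0,"wx":0,"wy":0,"wz":0},{"gripper":0,"dx":0.0002,"dy":0.0014,"dz":0,"wx":0,"wy":0,"wz":0}]'
```

```text
clock: 22.95
eef_pos: [642.5, 103.5, 86.1]
eef_rot: [-3.142, 0.0, 1.41]
wrist_force: [1.4, -2.7, 0.3]
finger_gap: 0.6
finger_force: 1.3
```

```bash
python3 -m inch '[{"gripper":0,"dx":0,"dy":0.0002,"dz":0,"wx":0,"wy":0,"wz":0},{"gripper":0,"dx":0.0001,"dy":0.0004,"dz":0,"wx":0,"wy":0,"wz":0},{"gripper":0,"dx":0.0001,"dy":0.0006,"dz":0,"wx":0,"wy":0,"wz":0},{"gripper":0,"dx":0.0001,"dy":0.0008,"dz":0,"wx":0,"wy":0,"wz":0},{"gripper":0,"dx":0.0002,"dy":0.001,"dz":0,"wx":0,"wy":0,"wz":0}]'
```

```text
clock: 23.37
eef_pos: [642.6, 104.5, 86.2]
eef_rot: [-3.142, 0.0, 1.41]
wrist_force: [0.8, -2.1, 0.1]
finger_gap: 0.5
finger_force: 1.3
```

```bash
python3 - <<'E'
from cell import manip
import sys
sys.exit(int(manip.read_state()["wrist_force"][1]<-4.5))
E
[ $? = 0 ] && python3 -m inch '[{"gripper":0,"dx":0,"dy":0.0002,"dz":0,"wx":0,"wy":0,"wz":0},{"gripper":0,"dx":0.0001,"dy":0.0004,"dz":0,"wx":0,"wy":0,"wz":0},{"gripper":0,"dx":0.0001,"dy":0.0006,"dz":0,"wx":0,"wy":0,"wz":0},{"gripper":0,"dx":0.0001,"dy":0.0006,"dz":0,"wx":0,"wy":0,"wz":0},{"gripper":0,"dx":0.0001,"dy":0.0006,"dz":0,"wx":0,"wy":0,"wz":0}]'
```

```text
clock: 23.78
eef_pos: [642.7, 104.8, 86.1]
eef_rot: [-3.141, 0.001, 1.41]
wrist_force: [-1.1, -5.8, 1.7]
finger_gap: 0.4
finger_force: 2.5
```

The stop is felt at 5.8 N. I'll back off, rise, clear the view and check.

```bash
python3 -m inch '[{"gripper":0,"dx":-0.0003,"dy":-0.002,"dz":0,"wx":0,"wy":0,"wz":0},{"gripper":0,"dx":-0.001,"dy":-0.008,"dz":0,"wx":0,"wy":0,"wz":0},{"gripper":0,"dx":-0.003,"dy":-0.018,"dz":0.01,"wx":0,"wy":0,"wz":0},{"gripper":0,"dx":-0.003,"dy":-0.02,"dz":0.035,"wx":0,"wy":0,"wz":0},{"gripper":0,"dx":-0.003,"dy":-0.03,"dz":0.065,"wx":0,"wy":0,"wz":0}]'
python3 -m inch '[{"gripper":0,"dx":-0.01,"dy":-0.037,"dz":0.01,"wx":0,"wy":0,"wz":0},{"gripper":0,"dx":-0.02,"dy":-0.075,"dz":0.01,"wx":0,"wy":0,"wz":0},{"gripper":0,"dx":-0.03,"dy":-0.112,"dz":0.01,"wx":0,"wy":0,"wz":0},{"gripper":0,"dx":-0.04,"dy":-0.15,"dz":0.01,"wx":0,"wy":0,"wz":0},{"gripper":0,"dx":-0.05,"dy":-0.185,"dz":0.01,"wx":0,"wy":0,"wz":0}]'
python3 - <<'E'
from cell import manip
import cv2,numpy as np
im=np.mean([manip.camera("top").astype(float) for _ in range(8)],0).clip(0,255).astype(np.uint8)
cv2.imwrite("pics/end.png",cv2.resize(im[138:213,236:326],None,fx=7,fy=7,interpolation=cv2.INTER_CUBIC))
E
```

```text
clock: 24.2
eef_pos: [638.7, 74.9, 151.0]
eef_rot: [-3.138, 0.0, 1.41]
wrist_force: [0.8, -0.3, 0.3]
finger_gap: 0.6
finger_force: 0.0
clock: 24.62
eef_pos: [588.7, -112.3, 162.1]
eef_rot: [3.141, -0.0, 1.409]
wrist_force: [1.1, -0.5, 0.1]
finger_gap: 0.1
finger_force: 0.0
```

View pics/end.png

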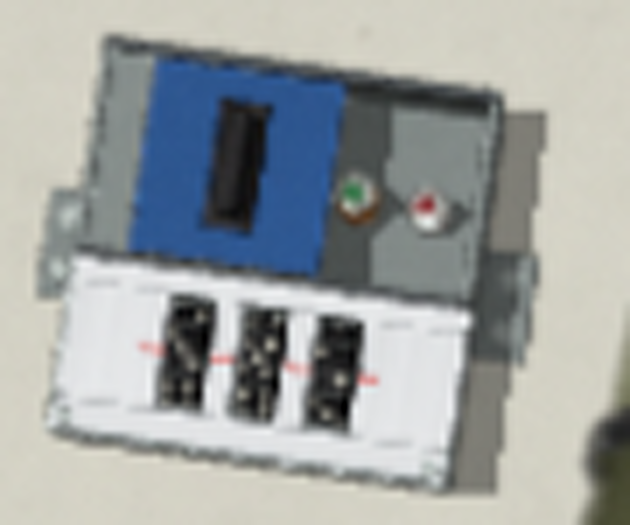

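The lid is fully left (fin at (238,165)) and two vials are visible in the open compartment. The wheels still show 3, 5 and 2 at the index lines, and the arm is clear.

```bash
python3 -c "
from cell import manip
print(manip.sign_off())"
```

```text
the job is handed in; nothing more can be done
None
```

The lock box is open: the wheels show 3, 5 and 2 at the index lines, the lid is pushed to its left stop, the highest force read was about 8 N, the arm is clear of everything, and the job is handed in (no verdict was returned).

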